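# Hang the clay-cutting bow on the drying stand

## Robot

A 6-joint arm with a two-finger parallel gripper is mounted at the origin on the work surface. World frame = base frame: x ahead of the robot, y to its left, z up, the work surface at z = 0. Lengths are in m, angles in rad, forces in N, time in s.
With the tool pointing down it reaches from about 0.25 to 0.775 m from the base axis. Payload 4 kg.
Tool frame: the origin (TCP) lies on the mounting face of the last link; the fingertips stand 199 mm ahead of it and the grasp point (between the pads) lies 180 mm ahead of it; x points along the fingers, y is the direction in which the jaws open and shut, and the axes are right-handed (so a half turn about x gives the same grasp; the last joint's range is limited). The gripper opens to 94 mm and grips with 3 to 60 N. Pads are 16 mm wide; open, the fingers measure 119 mm over their backs; the gripper's body (75 mm by 177 mm) begins 78 mm behind the grasp point.
Start: joints at [-1.384, 0.087, 1.371, -0, 1.684, -0.103], TCP at [0.157, -0.527, 0.405] pointing down, gripper open.
Joint ranges: [-3.1, 3.1], [-0.76, 2.03], [0.27, 2.55], [-1.08, 4.22], [0.17, 2.65], [-2.57, 2.57]. Speed limits (rad/s): [2.79, 2.79, 3.14, 3.14, 3.14, 3.14].

## Interface

Orientations are given as [roll, pitch, yaw] about the fixed x, y, z axes, in that order (R = Rz(yaw) Ry(pitch) Rx(roll)).
In Python, from bench import robot gives the robot as it stands. The module is installed in compiled form; this text tells all that it offers.
- The arm moves only by the shell command python3 -m pendant 'ROWS'. ROWS is a JSON object of lists of equal length, an entry for each row: "turn": the turn, a rotation vector about the world's x, y, z in rad, a list of three; "delta_pos": the shift along the world's x, y, z in cm, a list of three; "gripper": the finger opening in cm, from 0 to 9.4. In form: {"turn": [[ax, ay, az], ...], "delta_pos": [[dx, dy, dz], ...], "gripper": [gripper, ...]}. A call has 1 to 8 rows; each row shifts and turns the commanded pose from where the row before left it; what a row does not reach is not made up. A row lasts 1/8 s, in which the tool goes at most 62.5 mm and 10.7 degrees, less where a joint would pass 70% of its speed; a pose out of reach is approached as far as the arm can. A call with a gripper value outside its range is refused whole. The fingers move at their own pace and stop on an object; the grip force is fixed at half the most. Time passes only in rows, so rows that do not move let the fingers close. It gives the time, the measured TCP pose, the force and the opening at its end, in the units of the state.
- robot.get_obs(): the state, without advancing time (a new reading comes with each control period).
- robot.snapshot(name): name is "scene" or "top" or "wrist"; returns (picture, depth): 480x640x3 uint8, red, green, blue; 480x640 float32, m along the optical axis (not along the pixel's ray), 0 where there is no reading.
- robot.camera_params(name): a dict with "vertical_fov" (degrees; the focal length in pixels is half the picture's height over the tangent of half this angle, whatever the lens; pixels are square), "cx", "cy" (the principal point, pixels), "k1" (the pictures are not rectified: a ray, as slopes to the right and down, at radius r is drawn at 1 + k1 r^2 times it, then the intrinsics apply), "R" (3x3) and "t" (3): a world point X has camera coordinates R X + t; the wrist camera has in their place "T_tool_cam" (4x4, takes a point from camera to tool coordinates, whose origin is the TCP and whose axes are the tool frame's). Camera axes: x right, y down, z forward; pixel columns grow to the right and rows downward; lengths in m; the calibration is good to about 2 mm. A picture is of the moment at which its call begins: read the wrist's pose just before it. camera_params takes no time and is no camera call.
- robot.close_job(): hands the job in, once; it reports no verdict.
The state is a dict: "time": time; "joint_positions": joint angles; "qvel": joint speeds; "joint_torque": joint torques, N m; "tool_pos": TCP position; "ee_rot": TCP orientation; "wrist_force": force on the tool from outside, world axes, zero at the start; "wrist_torque": the same for the moment, N m; "width": finger opening in m.
Only numpy, scipy, OpenCV 4.12 (cv2) and the standard library are available. Lean on these libraries where they do the work, as an engineer would, in place of code of your own. Each camera call takes 0.05 s, during which the arm holds its last target. There are 200 camera calls.

## Task

Lift the clay-cutting bow out of its wooden rest and hang it on the stand: pass its loop over the free end of the horizontal bar and let the handle down on the bar, the bar between the two small blocks under the handle, so that it hangs straight and still. The bar's height was set by hand and is not known beforehand: find it. Be gentle: press only lightly on the stand, lower the bow softly without dropping it, do not knock the thin blade against the stand, and leave the trough, pot and modelling tool where they are.

Things in the scene. Friction and masses are not known exactly. Their poses are not given: they have to be found in the camera images.
- bow: Clay-cutting bow, a rigid closed loop, 0.3 kg: wooden handle on top, two 10 mm steel arms (y = -66 and +66 mm), thin blade below. 160 mm wide (y), 131 mm tall (z), 20 mm thick (x). Origin: middle of the underside of the blade, its lowest part; y along the handle, x through the loop. Clear loop between blade and handle 85 mm high. Its weight is well below the handle. May lean 4 degrees in the rest.
- blade: The thin steel blade that closes the bow at the bottom, fixed to the bow: 3 mm thick (x), 128 mm long (y), 10 mm high (z), origin in the middle of its underside (same as the bow's).
- rest: Fixed light-wood rest, 90 x 200 mm (x, y), 52 mm high, with a groove along y 15 mm wide, 164 mm long, its floor 12 mm above the table. Origin: centre of the underside. The bow stands in the groove, its frame along the groove; it must be lifted straight up by 45 mm or more to come free.
- stand: Drying stand, fixed. Origin on the table under the bar; x along the bar to the post, z up. Foot plate 12 mm high, post up to 38 mm thick at x = 95 mm, on it a level steel bar 16 mm thick along x, at y = 0, from the post to its free end at x = -83 mm. TOP of the bar 160 to 250 mm above the table: not reported. A springy bar: gives about 1 mm per 2 N at x = 0, where the bow hangs best.
- trough: Bystander: white plaster trough, 100 x 220 x 70 mm, origin centre of the underside.
- pot: Bystander: terracotta cup, 76 mm in diameter, 75 mm tall, origin centre of the underside.
- modeller: Bystander: wooden modelling tool with a flat steel tip, 188 mm long (x from -75 to +113 mm), 16 mm wide, 10 mm high, lying on the table; origin on its underside.
- bow_grip (a point): Where to pinch the bow: middle of the handle, 120 mm above the bow's origin, same axes. The handle is 20 mm thick (x), 160 mm long (y) and 36 mm high, from 25 mm below to 11 mm above this point. Pinch across x from above; fingertips reaching lower than 25 mm below this point will meet the bar when the bow is set down.
- bow_seat (a point): Middle of the handle's underside, 95 mm above the bow's origin, same axes: what comes to lie on the bar. On either side (y) a wooden block 16 mm wide hangs 11 mm lower, leaving a 32 mm gap (y from -16 to +16 mm) for the bar.
- knob_foot (a point): Point on the table below the bar's free end, x = -75 mm in the stand's frame, same axes. Above it the bar turns up into a knob 16 mm thick whose top is 14 mm above the top of the bar, the highest part of the stand; the bow must pass over it with the loop around it.
There are look-alikes about, which are no part of the job. Of the things that look like the bow, the smallest one is meant.

How it is judged:
By the outcome, as a careful person would: the job done as asked, in the order asked, and still so for the second after the job is handed in, with the robot touching nothing.
It also fails if it takes over 64 s, if anything falls off the work surface, if the arm or the gripper's body presses on something with over 40 N, if the wrist force passes 120 N, or if a joint passes its speed limit or range.

## Working session

There is one attempt and no reset: what is moved stays moved. The work goes in short steps, Python scripts to look and compute and a shell command to move; the robot and the scene stay as the last step left them, time stands still between calls to the robot, and variables do not carry over. Pictures are saved under pics/ and viewed, and the job is handed in when it is done.

```bash
mkdir -p pics; cat > h.py <<'E'
import numpy as np, cv2
from scipy.spatial.transform import Rotation as Ro
from bench import robot
def K(p):
    f=240/np.tan(np.radians(p["vertical_fov"])/2); return f
def snap(name,fn):
    o=robot.get_obs(); im,d=robot.snapshot(name)
    cv2.imwrite(f'pics/{fn}.png',im[:,:,::-1]); p=robot.camera_params(name)
    if name=="wrist":
        T=np.eye(4);T[:3,:3]=Ro.from_euler('xyz',o["ee_rot"]).as_matrix();T[:3,3]=o["tool_pos"]
        M=T@np.array(p["T_tool_cam"])
    else:
        M=np.eye(4);R=np.array(p["R"]);M[:3,:3]=R.T;M[:3,3]=-R.T@np.array(p["t"])
    np.savez(f'pics/{fn}.npz',im=im,d=d,M=M,c=[K(p),p["cx"],p["cy"],p["k1"]])
    return o
def ray(fn,u,v):
    z=np.load(f'pics/{fn}.npz');f,cx,cy,k=z['c']
    a=np.array([(u-cx)/f,(v-cy)/f]);b=a.copy()
    for _ in range(20): b=a/(1+k*(b@b))
    M=z['M'];return M[:3,3],M[:3,:3]@np.array([b[0],b[1],1])
def pt(fn,u,v):
    d=np.load(f'pics/{fn}.npz')['d'];o,r=ray(fn,u,v)
    w=d[int(v)-1:int(v)+2,int(u)-1:int(u)+2];w=w[w>0]
    return np.round(o+r*np.median(w),4) if len(w) else None
def tri(a,b):
    (o1,r1),(o2,r2)=ray(*a),ray(*b)
    s=np.linalg.lstsq(np.c_[r1,-r2],o2-o1,rcond=None)[0]
    p,q=o1+r1*s[0],o2+r2*s[1];return np.round((p+q)/2,4),np.linalg.norm(p-q)
def proj(fn,X):
    z=np.load(f'pics/{fn}.npz');f,cx,cy,k=z['c'];c=np.linalg.inv(z['M'])@np.r_[X,1]
    a=c[:2]/c[2];a=a*(1+k*(a@a));return np.round(a*f+[cx,cy],1)
def crop(fn,u0,v0,w,h,s,out):
    im=cv2.imread(f'pics/{fn}.png')[v0:v0+h,u0:u0+w];cv2.imwrite(f'pics/{out}.png',cv2.resize(im,None,fx=s,fy=s,interpolation=cv2.INTER_CUBIC))
E
python3 -c "
from h import *
print(snap('scene','s0'));snap('top','t0');snap('wrist','w0')
for n in('s0','t0','w0'):print(np.load(f'pics/{n}.npz')['M'].round(3))"
```

```text
{'time': 0.0, 'joint_positions': array([-1.38410937e+00,  8.79427114e-02,  1.37226917e+00, -3.98922213e-05,
        1.68359621e+00, -1.03103304e-01]), 'qvel': array([-0.00147568,  0.00029442,  0.00033514,  0.00014932,  0.00069795,
        0.00288842]), 'joint_torque': array([ 1.06807711e-03, -3.40181923e+01, -3.02423286e+01,  7.18234736e-02,
        3.29180178e-02, -1.50395081e-04]), 'tool_pos': array([ 0.15712889, -0.5269524 ,  0.40350285]), 'ee_rot': array([-1.65600508,  1.56858053,  1.77537339]), 'wrist_force': array([-0.20309556,  0.00249758, -0.57750426]), 'wrist_torque': array([-0.0140803 , -0.00645605, -0.01634813]), 'width': 0.09424055488010373}
[[-0.778  0.406 -0.479  1.122]
 [ 0.627  0.526 -0.574  0.688]
 [ 0.019 -0.747 -0.664  0.912]
 [ 0.     0.     0.     1.   ]]
[[-0.007 -0.996  0.088  0.435]
 [-1.     0.008  0.008 -0.02 ]
 [-0.009 -0.088 -0.996  1.13 ]
 [ 0.     0.     0.     1.   ]]
[[ 0.286 -0.932 -0.223  0.222]
 [-0.958 -0.279 -0.064 -0.508]
 [-0.002  0.232 -0.973  0.384]
 [ 0.     0.     0.     1.   ]]
```

View pics/s0.png

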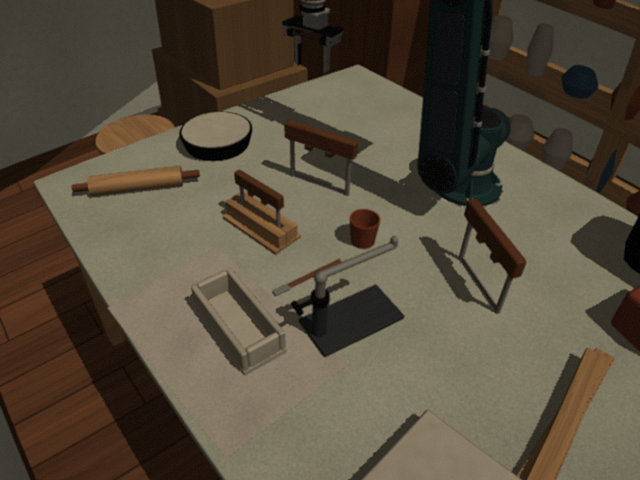

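View pics/t0.png

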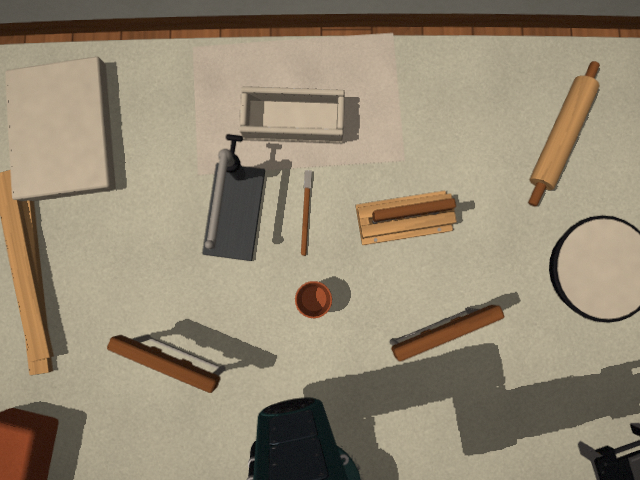

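View pics/w0.png

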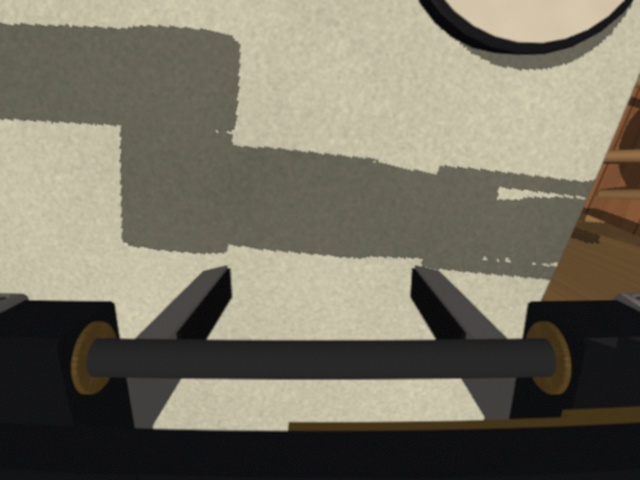

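The bow in the rest is the smallest of the three bow-like things (top: about (413,209), scene: about (259,189)). The stand's bar runs in top from the knob at (209,243) to the post at (226,158). Next I enlarge both areas.

```bash
python3 -c "
from h import *
crop('t0',340,170,140,90,5,'tb');crop('t0',190,120,110,150,4,'ts');crop('s0',215,160,100,100,6,'sb');crop('s0',260,225,150,130,5,'ss')
c=lambda a,b:np.hstack
a,b=cv2.imread('pics/tb.png'),cv2.imread('pics/sb.png')
cv2.imwrite('pics/c1.png',a)
print('handle t',[pt('t0',u,v) for u,v in((375,216),(413,209),(452,203))])
print('rest',[pt('t0',u,v) for u,v in((362,208),(367,239),(450,197),(451,225))])
print('bar',[pt('t0',u,v) for u,v in((209,243),(212,220),(216,195),(220,170))])
print('handle s',[pt('s0',u,v) for u,v in((240,178),(259,189),(279,201))])
print('bar s',[pt('s0',u,v) for u,v in((393,241),(370,255),(345,267))])
"
```

```text
handle t [array([ 0.5613, -0.1264,  0.1432]), array([ 0.5741, -0.1995,  0.1445]), array([ 0.5852, -0.2751,  0.1443])]
rest [array([ 0.5901, -0.1094,  0.0517]), array([ 0.5282, -0.1225,  0.0114]), array([ 0.6118, -0.2948,  0.0534]), array([ 0.5572, -0.3057,  0.0115])]
bar [array([0.5071, 0.1786, 0.2055]), array([0.5503, 0.1764, 0.1919]), array([0.5964, 0.1696, 0.1918]), array([0.6427, 0.1624, 0.1935])]
handle s [array([ 0.5932, -0.2543,  0.1361]), array([ 0.5833, -0.1851,  0.1391]), array([ 0.5698, -0.1224,  0.1354])]
bar s [array([0.5129, 0.1857, 0.2016]), array([0.5666, 0.1783, 0.1896]), array([0.6258, 0.1725, 0.1888])]
```

View pics/tb.png

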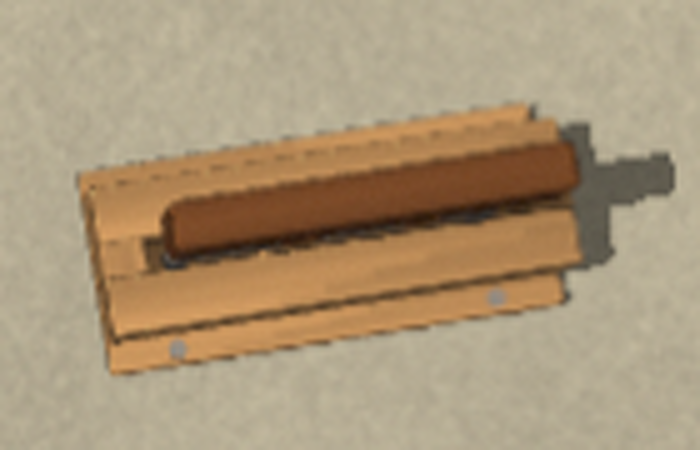

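View pics/ts.png

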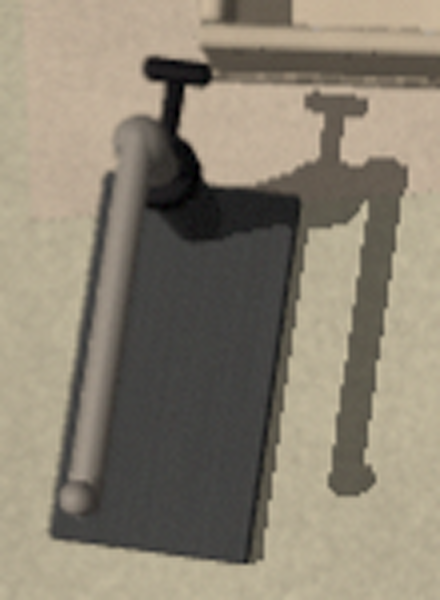

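View pics/sb.png

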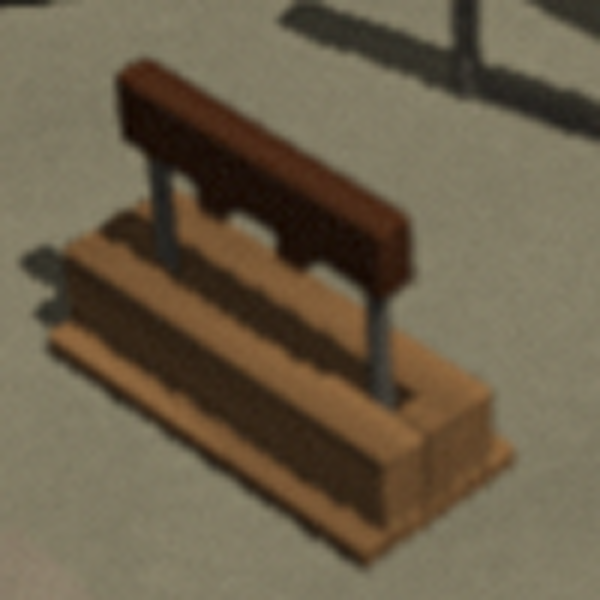

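View pics/ss.png

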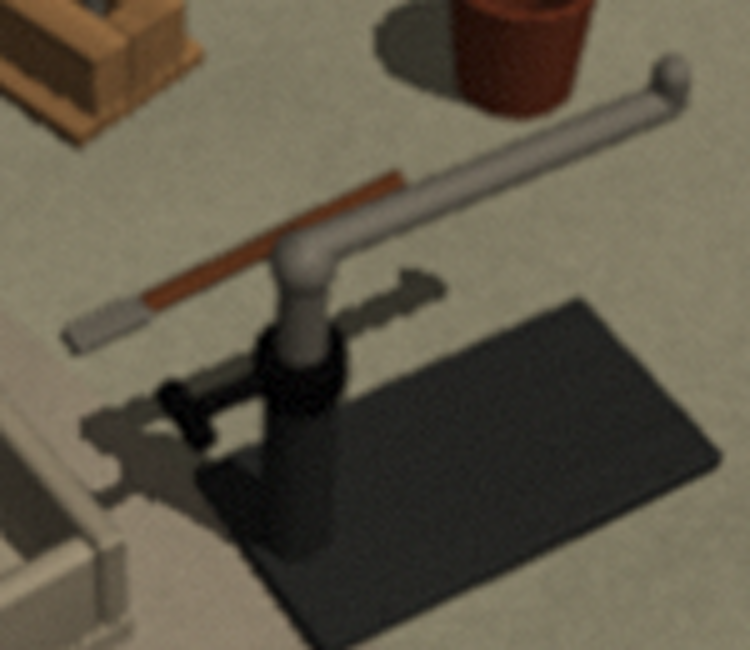

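```bash
python3 -c "
from h import *
p=robot.camera_params('wrist');print(np.array(p['T_tool_cam']).round(3),p['vertical_fov'])
o=robot.get_obs();R=Ro.from_euler('xyz',o['ee_rot']).as_matrix();print(R.round(3))
print('other', [pt('t0',u,v) for u,v in((162,362),(447,333),(313,300),(305,215),(292,138),(165,340))])
# triangulated ends of handle top / knob
print(tri(('t0',340+170/5,170+232/5),('s0',215+395/6,160+228/6)), tri(('t0',340+575/5,170+165/5),('s0',215+135/6,160+75/6)))
print(tri(('t0',190+78/4,120+495/4),('s0',260+672/5,225+70/5)), tri(('t0',190+130/4,120+150/4),('s0',260+300/5,225+245/5)))
"
```

```text
[[ 0.    -0.232  0.973  0.02 ]
 [ 1.     0.001 -0.     0.   ]
 [-0.     0.973  0.232 -0.067]
 [ 0.     0.     0.     1.   ]] 66.89491684182634
[[-0.     0.286 -0.958]
 [ 0.002 -0.958 -0.286]
 [-1.    -0.002 -0.   ]]
other [array([0.2918, 0.2699, 0.1762]), array([ 0.3413, -0.2509,  0.1761]), array([ 0.3978, -0.0047,  0.0066]), array([0.5818, 0.0114, 0.0102]), array([0.7483, 0.0382, 0.0287]), array([0.3127, 0.3171, 0.0005])]
(array([ 0.5616, -0.1254,  0.1384]), np.float64(0.0011530767976758783)) (array([ 0.5852, -0.2823,  0.1341]), np.float64(0.003874469545554444))
(array([0.5052, 0.1802, 0.1987]), np.float64(0.003046095615727247)) (array([0.6705, 0.1575, 0.1854]), np.float64(0.006308344499214893))
```

```bash
python3 -m pendant '{"turn":[[0,0,0.18],[0,0,0.18],[0,0,0.18],[0,0,0.18],[0,0,0.18],[0,0,0.18],[0,0,0.18],[0,0,0.18]],"delta_pos":[[3.8,2.6,2],[4.2,3.3,1],[4.2,3.3,0.5],[4.2,3.3,0.5],[4.2,3.3,0],[4.2,3.3,0],[4.2,3.3,0],[4.2,3.3,0]],"gripper":[9.4,9.4,9.4,9.4,9.4,9.4,9.4,9.4]}'
python3 -m pendant '{"turn":[[0,0,0],[0,0,0],[0,0,0],[0,0,0]],"delta_pos":[[4.2,3.5,-1],[4.2,3.5,-1],[0,0,0],[0,0,0]],"gripper":[9.4,9.4,9.4,9.4]}'
python3 -c "
from h import *
print(snap('wrist','w1')['tool_pos'],robot.get_obs()['ee_rot'])"
```

```text
time: 1.15
tool_pos: [0.4903, -0.2687, 0.4443]
ee_rot: [-2.103, 1.57, 2.775]
wrist_force: [0.1, -0.1, -0.5]
width: 0.0941
time: 1.65
tool_pos: [0.573, -0.2002, 0.4243]
ee_rot: [-1.514, 1.57, -2.925]
wrist_force: [0.1, -0.0, 0.3]
width: 0.0942
[ 0.57301504 -0.20022482  0.4243401 ] [-0.5887798   1.57021076 -2.00149038]
```

View pics/w1.png

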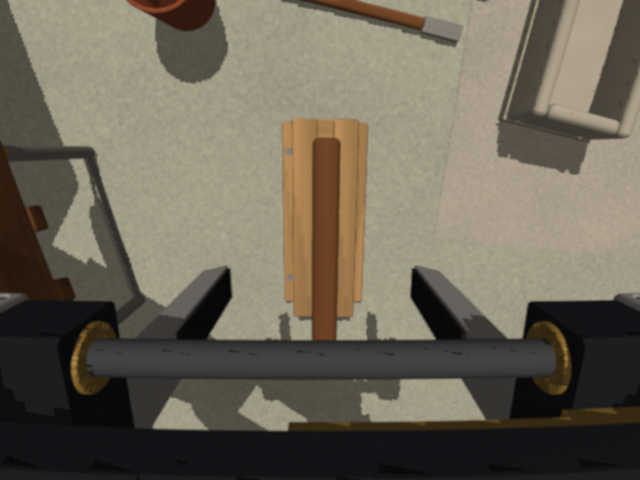

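The wrist view shows the handle running straight down the picture, columns 314–339, from row 138. The groove end shows at (319–335,130).

```bash
python3 -c "
from h import *
crop('w1',270,110,110,230,3,'w1c')
def atz(u,v,z,n='w1'):
    o,r=ray(n,u,v);return (o+r*(z-o[2])/r[2]).round(4)
print([pt('w1',u,v) for u,v in((326,150),(326,200),(326,250),(325,320))])
for v in (160,240,320): print(v,atz(314,v,.143),atz(339,v,.143))
im=np.load('pics/w1.npz')['im'];d=np.load('pics/w1.npz')['d']
for v in(128,132,160,240,300):print(v,[(u,round(float(pt('w1',u,v)[2]),3)) for u in range(282,372,3)])
"
```

```text
[array([ 0.566 , -0.1327,  0.143 ]), array([ 0.5717, -0.1675,  0.1433]), array([ 0.5777, -0.2043,  0.1436]), array([ 0.5862, -0.2607,  0.143 ])]
160 [ 0.5587 -0.1409  0.143 ] [ 0.5762 -0.1381  0.143 ]
240 [ 0.5677 -0.1983  0.143 ] [ 0.586  -0.1953  0.143 ]
320 [ 0.5777 -0.2621  0.143 ] [ 0.5971 -0.259   0.143 ]
128 [(282, 0.012), (285, 0.013), (288, 0.012), (291, 0.013), (294, 0.052), (297, 0.052), (300, 0.053), (303, 0.052), (306, 0.052), (309, 0.052), (312, 0.052), (315, 0.053), (318, 0.052), (321, 0.052), (324, 0.052), (327, 0.052), (330, 0.053), (333, 0.052), (336, 0.052), (339, 0.052), (342, 0.052), (345, 0.052), (348, 0.052), (351, 0.052), (354, 0.052), (357, 0.052), (360, 0.013), (363, 0.013), (366, 0.011), (369, 0.001)]
132 [(282, 0.012), (285, 0.013), (288, 0.013), (291, 0.013), (294, 0.052), (297, 0.053), (300, 0.053), (303, 0.052), (306, 0.052), (309, 0.052), (312, 0.052), (315, 0.051), (318, 0.053), (321, 0.053), (324, 0.053), (327, 0.052), (330, 0.052), (333, 0.051), (336, 0.052), (339, 0.052), (342, 0.052), (345, 0.053), (348, 0.053), (351, 0.052), (354, 0.052), (357, 0
[... 622 characters left out ...]
0.052), (312, 0.14), (315, 0.143), (318, 0.143), (321, 0.143), (324, 0.143), (327, 0.144), (330, 0.143), (333, 0.143), (336, 0.142), (339, 0.052), (342, 0.052), (345, 0.052), (348, 0.053), (351, 0.052), (354, 0.052), (357, 0.013), (360, 0.012), (363, 0.012), (366, 0.0), (369, 0.001)]
300 [(282, 0.0), (285, 0.011), (288, 0.011), (291, 0.012), (294, 0.052), (297, 0.052), (300, 0.052), (303, 0.052), (306, 0.052), (309, 0.052), (312, 0.141), (315, 0.143), (318, 0.143), (321, 0.144), (324, 0.143), (327, 0.144), (330, 0.143), (333, 0.142), (336, 0.14), (339, 0.052), (342, 0.052), (345, 0.052), (348, 0.052), (351, 0.052), (354, 0.012), (357, 0.012), (360, 0.011), (363, 0.0), (366, 0.0), (369, 0.0)]
```

View pics/w1c.png

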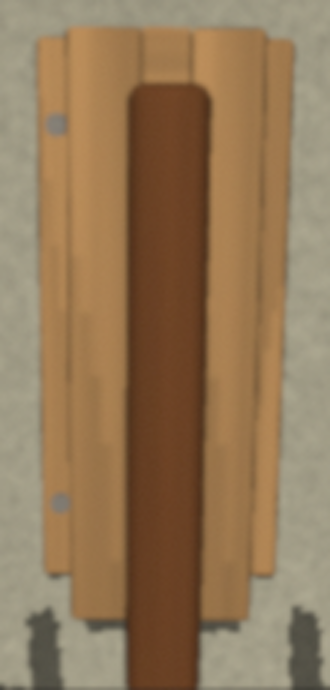

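```bash
python3 -c "
from h import *
def atz(u,v,z,n='w1'):
    o,r=ray(n,u,v);return (o+r*(z-o[2])/r[2])
a=np.radians(9.3);X=np.array([np.cos(a),np.sin(a),0]);Y=np.array([-np.sin(a),np.cos(a),0])
f=lambda p:(round(p@X,4),round(p@Y,4))
for v in(160,240,300):print('rest',f(atz(293,v,.052)),f(atz({160:358.5,240:355.5,300:353}[v],v,.052)),'handle',f(atz(312.5,v,.143)),f(atz({160:340,240:338,300:337.5}[v],v,.143)))
print('handle end',f(atz(326,138,.143)),'rest end',f(atz(326,119,.052)),f(atz(326,317,.052)))
print('groove',f(atz(317,124,.052)),f(atz(335,124,.052)))
print('top view handle ends',f(pt('t0',375,216)),f(atz(340+163/5,170+230/5,.143,'t0')),f(atz(340+580/5,170+165/5,.143,'t0')))
print('tcp',f(robot.get_obs()['tool_pos']))
"
```

```text
rest (np.float64(0.5068), np.float64(-0.2312)) (np.float64(0.5691), np.float64(-0.2314)) handle (np.float64(0.5276), np.float64(-0.2293)) (np.float64(0.547), np.float64(-0.2293))
rest (np.float64(0.5053), np.float64(-0.3096)) (np.float64(0.5677), np.float64(-0.3098)) handle (np.float64(0.5271), np.float64(-0.2874)) (np.float64(0.546), np.float64(-0.2875))
rest (np.float64(0.5039), np.float64(-0.374)) (np.float64(0.5664), np.float64(-0.3741)) handle (np.float64(0.5267), np.float64(-0.3352)) (np.float64(0.5461), np.float64(-0.3352))
handle end (np.float64(0.5371), np.float64(-0.2142)) rest end (np.float64(0.5382), np.float64(-0.1938)) (np.float64(0.5383), np.float64(-0.3933))
groove (np.float64(0.5298), np.float64(-0.1983)) (np.float64(0.5466), np.float64(-0.1983))
top view handle ends (np.float64(0.5335), np.float64(-0.2154)) (np.float64(0.5343), np.float64(-0.211)) (np.float64(0.5319), np.float64(-0.3741))
tcp (np.float64(0.5326), np.float64(-0.2906))
```

The handle's centre measures X 0.537 and Y −0.294 in bow axes, its top is at 0.143 m as expected, and the lean is about 0. I correct the position, descend and close.

```bash
python3 -m pendant '{"turn":[[0,0,0],[0,0,0],[0,0,0],[0,0,0],[0,0,0],[0,0,0],[0,0,0],[0,0,0]],"delta_pos":[[0.5,-0.3,-1],[0,0,-2],[0,0,-2],[0,0,-2],[0,0,-2],[0,0,-1],[0,0,-1],[0,0,0]],"gripper":[9.4,9.4,9.4,9.4,9.4,9.4,9.4,9.4]}'
python3 -m pendant '{"turn":[[0,0,0],[0,0,0],[0,0,0],[0,0,0],[0,0,0],[0,0,0],[0,0,0],[0,0,0]],"delta_pos":[[0,0,0],[0,0,0],[0,0,0],[0,0,0],[0,0,0],[0,0,0],[0,0,0],[0,0,0]],"gripper":[5,3,2,1,0,0,0,0]}'
python3 -c "
from h import *
print(snap('wrist','w2'))"
```

```text
time: 2.7
tool_pos: [0.5779, -0.2033, 0.3141]
ee_rot: [-2.165, 1.57, 2.706]
wrist_force: [0.2, -0.0, -0.6]
width: 0.094
time: 3.7
tool_pos: [0.578, -0.2031, 0.3147]
ee_rot: [-1.665, 1.57, -3.076]
wrist_force: [0.4, 0.4, 0.5]
width: 0.0196
{'time': 3.7, 'joint_positions': array([-4.30321806e-01,  2.58460024e-01,  1.35227729e+00, -3.44316406e-04,
        1.53149201e+00, -5.89251711e-01]), 'qvel': array([-0.00175611, -0.00083504,  0.00126895, -0.00575738,  0.01472439,
        0.00024451]), 'joint_torque': array([ 4.52670073e-01, -4.00767589e+01, -2.95800984e+01,  3.26286955e-01,
       -3.82146668e-01, -3.12681170e-02]), 'tool_pos': array([ 0.57801768, -0.20309579,  0.31467449]), 'ee_rot': array([-1.6646268 ,  1.57007264, -3.07647959]), 'wrist_force': array([0.35362967, 0.42481944, 0.51839551]), 'wrist_torque': array([-0.04548876,  0.11111219, -0.03482947]), 'width': 0.01956969739029054}
```

View pics/w2.png

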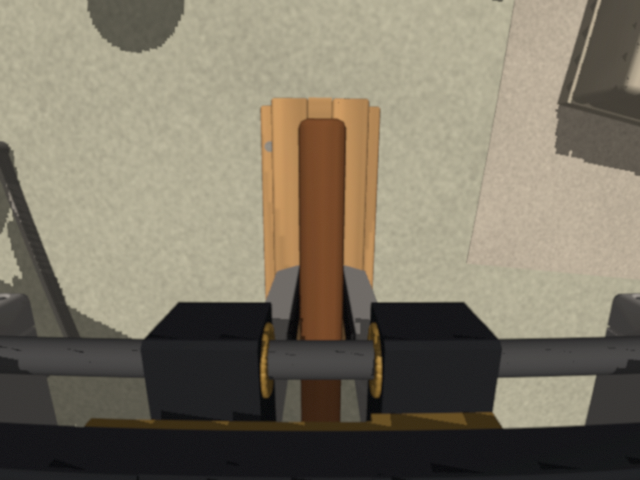

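Gripped at 19.6 mm, straight on. I lift straight up, then carry it to a lookout short of the bar.

```bash
python3 -m pendant '{"turn":[[0,0,0],[0,0,0],[0,0,0],[0,0,0],[0,0,0],[0,0,0],[0,0,0],[0,0,0]],"delta_pos":[[0,0,0.6],[0,0,1.5],[0,0,2],[0,0,2],[0,0,2],[0,0,2],[0,0,2],[0,0,1]],"gripper":[0,0,0,0,0,0,0,0]}'
python3 -m pendant '{"turn":[[0,0,-0.038],[0,0,-0.038],[0,0,-0.038],[0,0,-0.038],[0,0,-0.038],[0,0,-0.038],[0,0,-0.038],[0,0,-0.038]],"delta_pos":[[-1,2,0],[-1.8,3.1,0],[-2,3.5,0],[-2.2,3.9,0],[-2.2,3.9,0],[-2,3.5,0],[-1.6,2.8,0],[-1,1.6,0]],"gripper":[0,0,0,0,0,0,0,0]}'
python3 -m pendant '{"turn":[[0,0,0],[0,0,0],[0,0,0]],"delta_pos":[[0,0,0],[0,0,0],[0,0,0]],"gripper":[0,0,0]}'
python3 -c "
from h import *
o=snap('wrist','w3');print(o['tool_pos'],o['wrist_force'],o['width'],Ro.from_euler('xyz',o['ee_rot']).as_matrix().round(3));snap('scene','s3');snap('top','t3')
crop('s3',220,120,250,200,3,'s3c')"
```

```text
time: 4.75
tool_pos: [0.5781, -0.203, 0.448]
ee_rot: [1.017, 1.568, -0.395]
wrist_force: [0.5, 0.3, -4.0]
width: 0.0203
time: 5.75
tool_pos: [0.439, 0.0412, 0.446]
ee_rot: [2.338, 1.57, 0.623]
wrist_force: [-0.1, 0.1, -3.6]
width: 0.0195
time: 6.12
tool_pos: [0.4406, 0.0393, 0.4455]
ee_rot: [-0.504, 1.57, -2.221]
wrist_force: [-0.6, -0.2, -2.7]
width: 0.0195
[0.44058337 0.039259   0.44552843] [-0.5579755  -0.21462191 -2.65025907] 0.019510150653939594 [[-0.     0.989 -0.145]
 [-0.    -0.145 -0.989]
 [-1.    -0.     0.   ]]
```

View pics/w3.png

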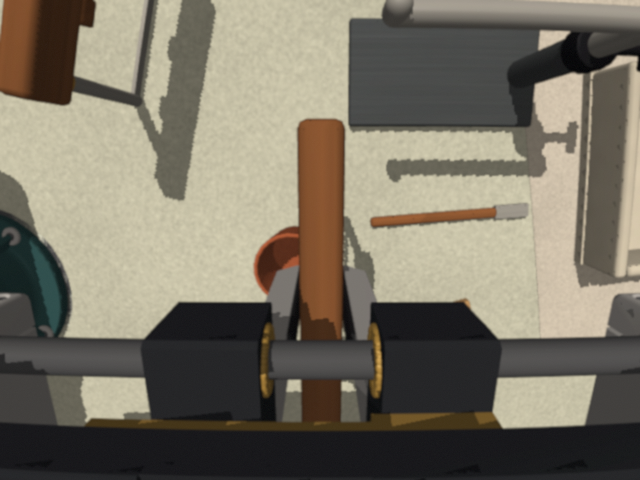

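View pics/s3c.png

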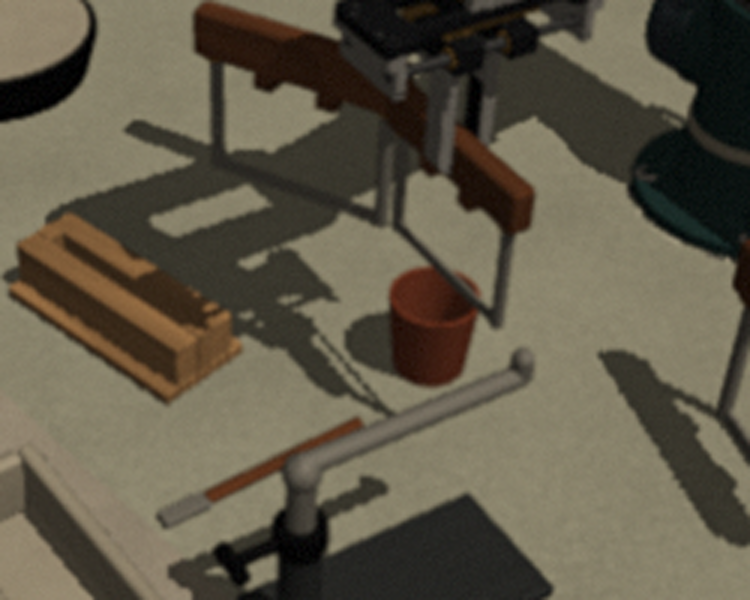

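The wrist view shows the knob at about (398,8) and the bar running right along rows 2–28. The bow hangs straight in the grip. I measure the bar from this view against the fixed cameras.

```bash
python3 -c "
from h import *
z=np.load('pics/w3.npz');d=z['d']
# all points of bar: z between .16 and .215
for n,(u0,u1,v0,v1) in {'w3':(380,635,0,40),'t3':(195,245,140,255),'s3':(310,402,232,285)}.items():
    P=np.array([q for u in range(u0+2,u1-2,2) for v in range(max(v0,1),v1) if (q:=pt(n,u,v)) is not None])
    P=P[(P[:,2]>.165)&(P[:,2]<.22)&(abs(P[:,1]-.17)<.04)]
    a=np.radians(-8.3);X=np.array([np.cos(a),np.sin(a)]);Y=np.array([-np.sin(a),np.cos(a)])
    s=P[:,:2]@X;t=P[:,:2]@Y
    print(n,len(P),'s',s.min().round(4),s.max().round(4))
    for b in np.arange(.46,.66,.02):
        m=(s>b)&(s<b+.02)
        if m.sum()>4:print(round(b+.01,3),m.sum(),'t',np.percentile(t[m],[2,50,98]).round(4),'z',np.percentile(P[m,2],[50,95,99]).round(4))
"
```

```text
w3 3554 s 0.4673 0.638
0.47 308 t [0.2441 0.2472 0.2524] z [0.2002 0.2055 0.2059]
0.49 421 t [0.2441 0.2487 0.2565] z [0.1914 0.199  0.2036]
0.51 455 t [0.2444 0.2494 0.2569] z [0.1913 0.1927 0.1929]
0.53 466 t [0.2444 0.2497 0.2575] z [0.1915 0.1929 0.1931]
0.55 466 t [0.2445 0.25   0.2586] z [0.1915 0.1928 0.193 ]
0.57 467 t [0.2447 0.2503 0.2594] z [0.1917 0.1928 0.193 ]
0.59 445 t [0.2447 0.2502 0.2591] z [0.1917 0.1931 0.1933]
0.61 438 t [0.2449 0.2504 0.259 ] z [0.1918 0.1931 0.1935]
0.63 88 t [0.2447 0.2469 0.2596] z [0.1866 0.1922 0.1925]
t3 401 s 0.4889 0.6548
0.49 17 t [0.2435 0.2515 0.2582] z [0.1924 0.1935 0.1943]
0.51 51 t [0.2445 0.2509 0.2599] z [0.1913 0.1932 0.1938]
0.53 50 t [0.2443 0.2508 0.2596] z [0.191  0.193  0.1934]
0.55 46 t [0.2446 0.2506 0.2586] z [0.192  0.1933 0.1936]
0.57 45 t [0.2451 0.251  0.2595] z [0.1913 0.1934 0.1941]
0.59 49 t [0.245  0.251  0.2595] z [0.1916 0.1933 0.1935]
0.61 47 t [0.2447 0.2509 0.2602] z [0.1915 0.1938 0.1939]
0.63 53 t [0.2429 0.2511 0.2607] z [0.1914 0.1935 0.1946]
0.65 43 t [0.2404 0.2497 0.262 ] z [0.1887 0.1922 0.1934]
s3 414 s 0.471 0.6562
0.47 26 t [0.2493 0.2589 0.2605] z [0.2004 0.2054 0.2058]
0.49 45 t [0.2488 0.2566 0.2605] z [0.1917 0.2021 0.2034]
0.51 36 t [0.2478 0.2574 0.2616] z [0.1901 0.1918 0.1921]
0.53 36 t [0.2496 0.2584 0.2615] z [0.1904 0.1924 0.1927]
0.55 41 t [0.2497 0.2584 0.2617] z [0.19   0.1924 0.1929]
0.57 38 t [0.2483 0.2582 0.2618] z [0.1906 0.1924 0.1929]
0.59 39 t [0.2483 0.258  0.262 ] z [0.1901 0.1925 0.1928]
0.61 41 t [0.251  0.2591 0.2617] z [0.1903 0.1933 0.1938]
0.63 46 t [0.2505 0.2592 0.2661] z [0.1905 0.1934 0.1939]
0.65 66 t [0.2476 0.2593 0.266 ] z [0.1852 0.1918 0.1924]
```

Bar top measures about 0.193 m in the three views, the knob about 0.206, the free end s=0.467 and the centreline t=0.2525 (stand-aligned axes). I back off, then slide sideways in front of the knob.

```bash
python3 -m pendant '{"turn":[[0,0,0],[0,0,0],[0,0,0],[0,0,0],[0,0,0],[0,0,0],[0,0,0],[0,0,0]],"delta_pos":[[-1.5,0.2,0],[-1.5,0.2,0],[0.4,3,0],[0.4,3,0],[0.4,3,0],[0.5,3,0],[0.3,2,0],[0.2,0.9,0]],"gripper":[0,0,0,0,0,0,0,0]}'
python3 -m pendant '{"turn":[[0,0,0],[0,0,0],[0,0,0],[0,0,0]],"delta_pos":[[0,0,0],[0,0,0],[0,0,0],[0,0,0]],"gripper":[0,0,0,0]}'
python3 -c "
from h import *
o=snap('wrist','w4');p=o['tool_pos'];print(p,o['wrist_force'],o['width']);snap('scene','s4');snap('top','t4')
a=np.radians(-8.3);print(p[:2]@[np.cos(a),np.sin(a)],p[:2]@[-np.sin(a),np.cos(a)])
crop('s4',290,130,200,160,4,'s4c')
crop('t4',150,120,160,180,3,'t4c')
A,B=cv2.imread('pics/w4.png'),0
"
```

```text
time: 7.28
tool_pos: [0.4313, 0.1937, 0.4459]
ee_rot: [0.456, 1.571, -1.258]
wrist_force: [0.1, 0.6, -2.7]
width: 0.0194
time: 7.78
tool_pos: [0.4322, 0.1925, 0.4458]
ee_rot: [1.29, 1.571, -0.426]
wrist_force: [0.7, -0.1, -3.0]
width: 0.02
[0.43216629 0.19246939 0.44577337] [ 0.70959784 -0.11439346 -3.0254702 ] 0.02004343205001586
0.3998555394594816 0.25283930735082977
```

View pics/s4c.png

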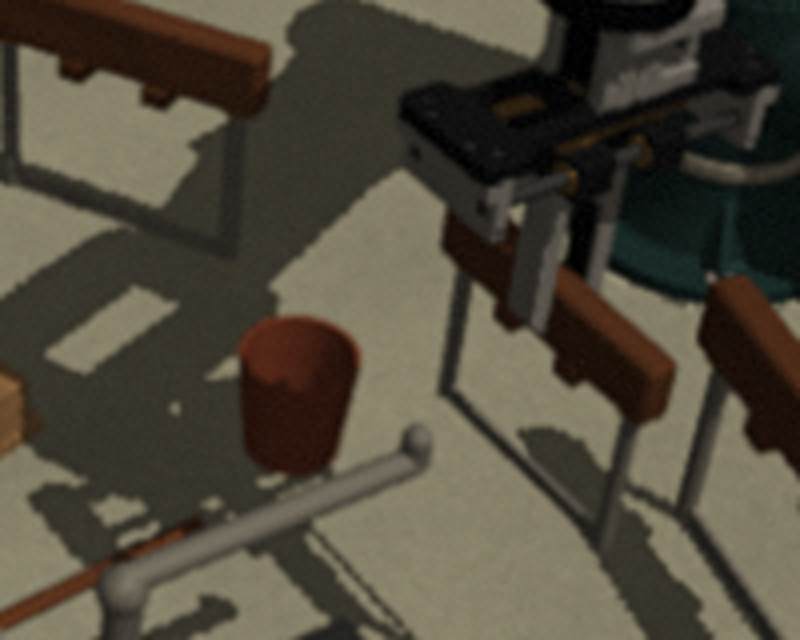

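View pics/w4.png

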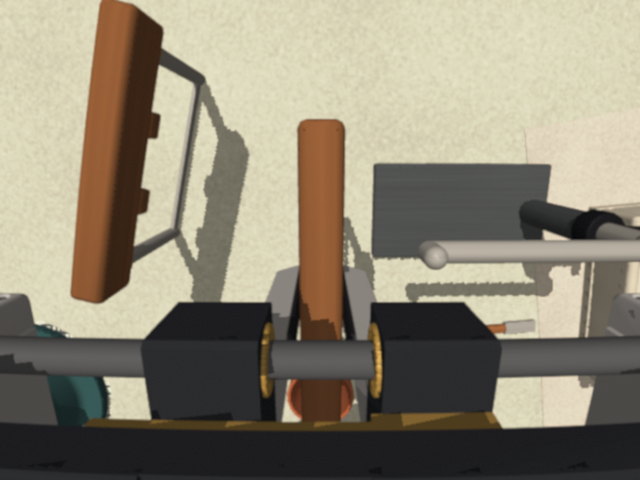

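View pics/t4c.png

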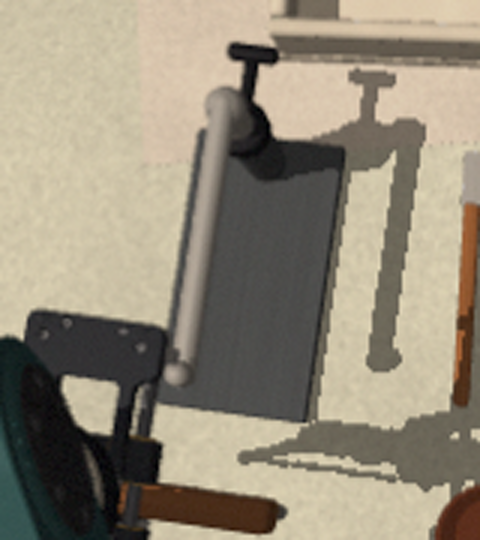

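The bow is in front of the knob (wrist: knob (434,255), bar along row 252; handle end (321,121)). I check handle centre against the bar in the same view.

```bash
python3 -c "
from h import *
a=np.radians(-8.3);X=np.array([np.cos(a),np.sin(a)]);Y=np.array([-np.sin(a),np.cos(a)])
f=lambda p:(round(p[:2]@X,4),round(p[:2]@Y,4),round(p[2],4))
def atz(u,v,z,n='w4'):
    o,r=ray(n,u,v);return o+r*(z-o[2])/r[2]
print('depth handle',[f(pt('w4',321,v)) for v in(128,160,200,240)])
print('handle end +y',f(atz(321,120,.2743)),'-y end top view',f(atz(150+278/3,120+508/3,.2743,'t4')))
P=np.array([q for u in range(424,560,2) for v in range(232,275) if (q:=pt('w4',u,v)) is not None]);P=P[(P[:,2]>.165)]
for b in(.475,.49,.51,.53,.55,.57):
    m=abs(P[:,:2]@X-b)<.007
    if m.sum(): print(b,np.percentile(P[m,:2]@Y,[2,98]).round(4),np.percentile(P[m,2],97).round(4))
print((P[:,:2]@X).min())
"
```

```text
depth handle [(np.float64(0.4005), np.float64(0.329), np.float64(0.2734)), (np.float64(0.4005), np.float64(0.3163), np.float64(0.2739)), (np.float64(0.4005), np.float64(0.2998), np.float64(0.2738)), (np.float64(0.4005), np.float64(0.2826), np.float64(0.2741))]
handle end +y (np.float64(0.4005), np.float64(0.3321), np.float64(0.2743)) -y end top view (np.float64(0.4048), np.float64(0.1675), np.float64(0.2743))
0.475 [0.2465 0.2603] 0.2061
0.49 [0.2449 0.2603] 0.1926
0.51 [0.2463 0.2605] 0.1927
0.53 [0.246  0.2605] 0.1928
0.55 [0.246  0.2606] 0.1927
0.57 [0.2461 0.2607] 0.1914
0.4676882032245399
```

Handle centre t≈0.252 against bar centre 0.253, well inside the ±8 mm margin. Now I advance 15 cm along the bar.

```bash
python3 -m pendant '{"turn":[[0,0,0],[0,0,0],[0,0,0],[0,0,0],[0,0,0],[0,0,0],[0,0,0],[0,0,0]],"delta_pos":[[1,-0.1,0],[2,-0.3,0],[2,-0.3,0],[2.2,-0.3,0],[2.2,-0.3,0],[2.2,-0.3,0],[2,-0.3,0],[1.2,-0.2,0]],"gripper":[0,0,0,0,0,0,0,0]}'
python3 -m pendant '{"turn":[[0,0,0],[0,0,0],[0,0,0],[0,0,0],[0,0,0],[0,0,0],[0,0,0],[0,0,0]],"delta_pos":[[0,0,0],[0,0,0],[0,0,-0.6],[0,0,-0.8],[0,0,-0.8],[0,0,-0.6],[0,0,-0.4],[0,0,0]],"gripper":[0,0,0,0,0,0,0,0]}'
python3 -c "
from h import *
o=snap('wrist','w5');p=o['tool_pos'];print(p,o['wrist_force'],o['width']);snap('scene','s5')
a=np.radians(-8.3);print(p[:2]@[np.cos(a),np.sin(a)],p[:2]@[-np.sin(a),np.cos(a)])
crop('s5',270,160,180,140,4,'s5c')
"
```

```text
time: 8.93
tool_pos: [0.5816, 0.1716, 0.4448]
ee_rot: [-1.065, 1.57, -2.781]
wrist_force: [0.0, -0.6, -2.9]
width: 0.0197
time: 9.93
tool_pos: [0.5802, 0.1719, 0.4132]
ee_rot: [-1.132, 1.57, -2.847]
wrist_force: [-0.4, -0.0, -3.8]
width: 0.0201
[0.58015077 0.17192617 0.41321598] [-0.39693384 -0.04413346 -3.8165314 ] 0.020070451255035513
0.5492555418539302 0.253873742487287
```

View pics/s5c.png

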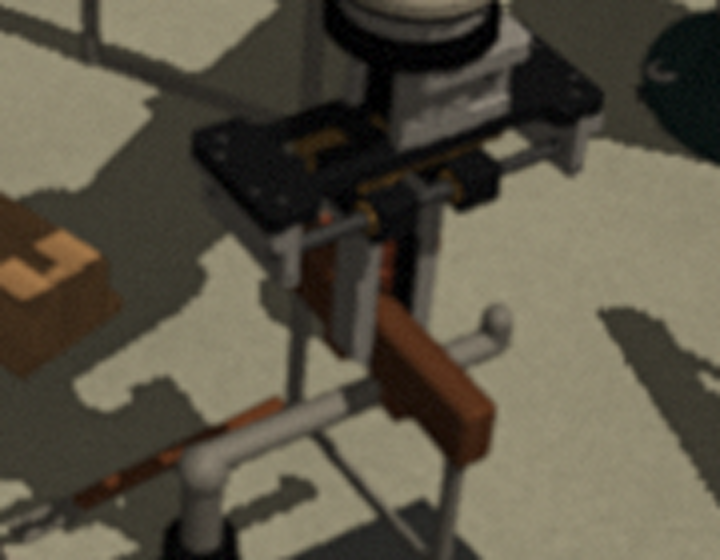

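The loop is around the bar, with the handle just above it and the bar between the blocks. I lower it in small steps, watching the force.

```bash
python3 -m pendant '{"turn":[[0,0,0],[0,0,0],[0,0,0],[0,0,0],[0,0,0],[0,0,0]],"delta_pos":[[0,0,-0.3],[0,0,-0.3],[0,0,-0.3],[0,0,-0.2],[0,0,0],[0,0,0]],"gripper":[0,0,0,0,0,0]}'
python3 -m pendant '{"turn":[[0,0,0],[0,0,0],[0,0,0],[0,0,0]],"delta_pos":[[0,0,-0.1],[0,0,-0.1],[0,0,0],[0,0,0]],"gripper":[0,0,0,0]}'
python3 -m pendant '{"turn":[[0,0,0],[0,0,0],[0,0,0]],"delta_pos":[[0,0,-0.1],[0,0,0],[0,0,0]],"gripper":[0,0,0]}'
```

```text
time: 10.78
tool_pos: [0.5802, 0.1719, 0.4028]
ee_rot: [1.79, 1.571, 0.074]
wrist_force: [0.0, 0.4, -3.3]
width: 0.0195
time: 11.28
tool_pos: [0.5802, 0.1719, 0.4007]
ee_rot: [1.516, 1.571, -0.2]
wrist_force: [-0.3, -0.1, -3.8]
width: 0.0197
time: 11.65
tool_pos: [0.5802, 0.1719, 0.3999]
ee_rot: [1.867, 1.57, 0.152]
wrist_force: [-0.3, -0.2, -3.0]
width: 0.0199
```

```bash
for i in 1 2; do python3 -m pendant '{"turn":[[0,0,0],[0,0,0],[0,0,0],[0,0,0]],"delta_pos":[[0,0,-0.1],[0,0,0],[0,0,0],[0,0,0]],"gripper":[0,0,0,0]}'; done
python3 -c "
from h import *
snap('scene','s6');crop('s6',270,160,180,140,4,'s6c')"
```

```text
time: 12.15
tool_pos: [0.5801, 0.172, 0.399]
ee_rot: [1.971, 1.57, 0.255]
wrist_force: [-0.3, -0.6, -0.5]
width: 0.0195
time: 12.65
tool_pos: [0.5801, 0.172, 0.398]
ee_rot: [1.965, 1.57, 0.249]
wrist_force: [-1.6, -0.3, 2.1]
width: 0.0198
```

View pics/s6c.png

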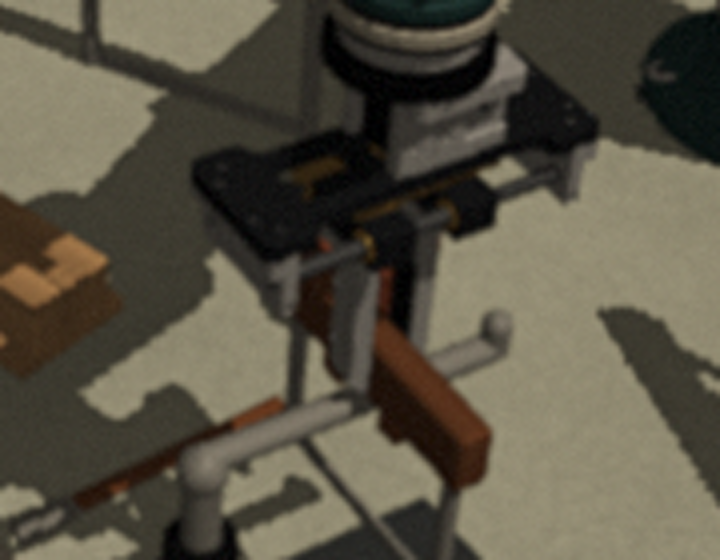

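Contact came at TCP ≈0.3995, and the force then rose by about 2.5 N per mm. I ease back 0.8 mm so the bar carries just the weight, then release slowly.

```bash
python3 -m pendant '{"turn":[[0,0,0],[0,0,0],[0,0,0]],"delta_pos":[[0,0,0.08],[0,0,0],[0,0,0]],"gripper":[0,0,0]}'
python3 -m pendant '{"turn":[[0,0,0],[0,0,0],[0,0,0],[0,0,0],[0,0,0],[0,0,0],[0,0,0],[0,0,0]],"delta_pos":[[0,0,0],[0,0,0],[0,0,0],[0,0,0],[0,0,0],[0,0,0],[0,0,0],[0,0,0]],"gripper":[2.2,2.4,2.8,3.2,3.6,4,4.5,5]}'
python3 -m pendant '{"turn":[[0,0,0],[0,0,0],[0,0,0],[0,0,0],[0,0,0],[0,0,0]],"delta_pos":[[0,0,0],[0,0,0],[0,0,0],[0,0,0],[0,0,0],[0,0,0]],"gripper":[5,5,5,5,5,5]}'
python3 -c "
from h import *
snap('scene','s7');crop('s7',270,160,180,140,4,'s7c');snap('wrist','w7')"
```

```text
time: 13.08
tool_pos: [0.5802, 0.1719, 0.3984]
ee_rot: [2.523, 1.571, 0.807]
wrist_force: [-0.9, 1.1, 0.8]
width: 0.0197
time: 14.08
tool_pos: [0.5802, 0.1719, 0.3985]
ee_rot: [1.219, 1.571, -0.497]
wrist_force: [-0.4, -0.5, -0.6]
width: 0.0491
time: 14.82
tool_pos: [0.5802, 0.1719, 0.3985]
ee_rot: [1.486, 1.571, -0.229]
wrist_force: [0.1, -0.5, 0.1]
width: 0.0496
```

View pics/s7c.png

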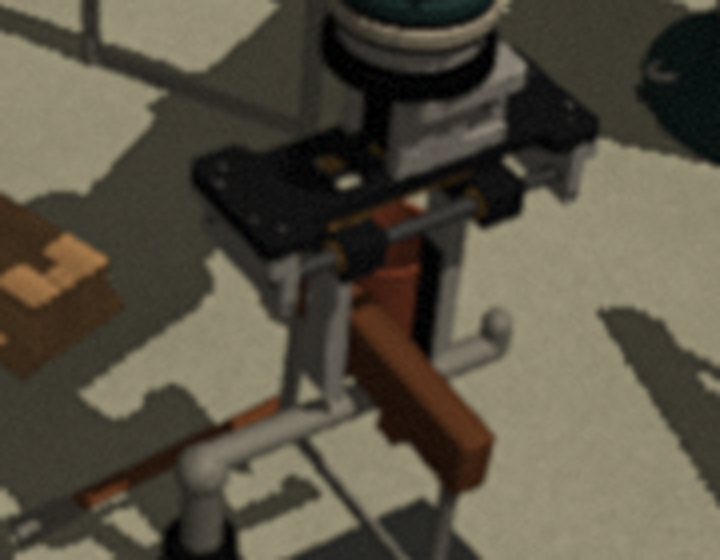

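View pics/w7.png

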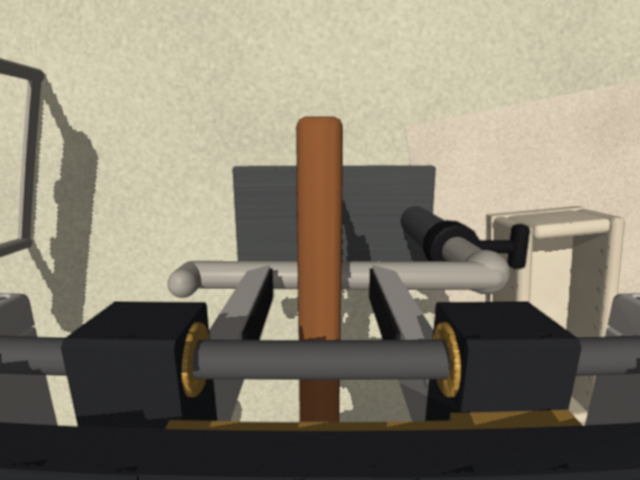

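The bow sits level on the bar, handle between the open fingers (wrist: columns 298–343) and free of both. I go straight up, well clear, and check.

```bash
python3 -m pendant '{"turn":[[0,0,0],[0,0,0],[0,0,0],[0,0,0],[0,0,0],[0,0,0],[0,0,0],[0,0,0]],"delta_pos":[[0,0,0.5],[0,0,1],[0,0,1.5],[0,0,2],[0,0,2],[0,0,2],[0,0,2],[0,0,1]],"gripper":[5,5,5,5,5,5,5,5]}'
python3 -m pendant '{"turn":[[0,0,0],[0,0,0],[0,0,0],[0,0,0],[0,0,0],[0,0,0],[0,0,0],[0,0,0]],"delta_pos":[[-4,-4,0],[-4,-4,0],[-4,-4,0],[-4,-4,0],[0,0,0],[0,0,0],[0,0,0],[0,0,0]],"gripper":[5,5,5,5,5,5,5,5]}'
python3 -c "
from h import *
snap('scene','s8');snap('wrist','w8')
p=[pt('s8',u,v) for u,v in((375,256),)];crop('s8',230,170,200,160,4,'s8c');snap('top','t8')
a=np.load('pics/s7.npz')['im'];crop('t8',150,60,300,260,2.3,'t8c')"
```

```text
time: 15.92
tool_pos: [0.5799, 0.1719, 0.5213]
ee_rot: [1.913, 1.567, 0.198]
wrist_force: [0.2, 0.2, 0.5]
width: 0.0501
time: 16.92
tool_pos: [0.421, 0.0126, 0.5181]
ee_rot: [-1.614, 1.57, 2.955]
wrist_force: [0.8, 1.7, -0.1]
width: 0.0502
```

View pics/s8c.png

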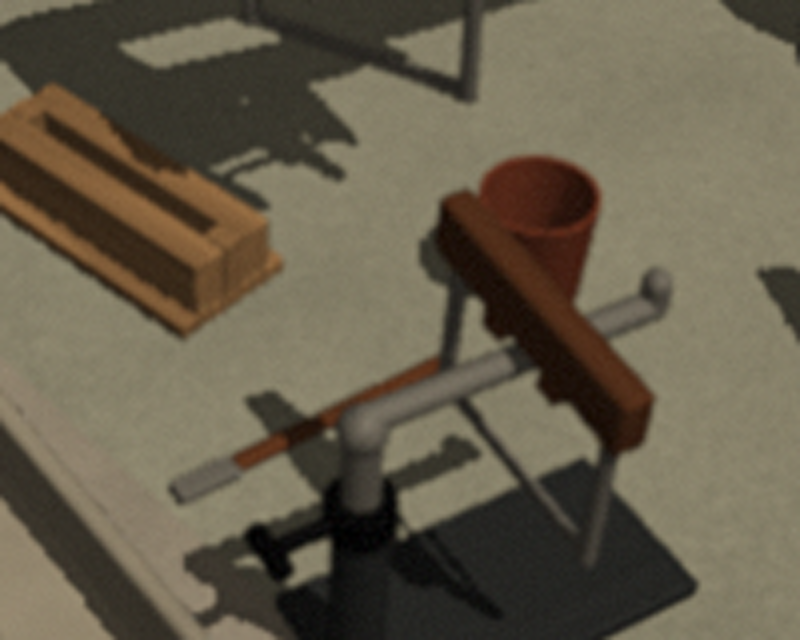

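View pics/t8c.png

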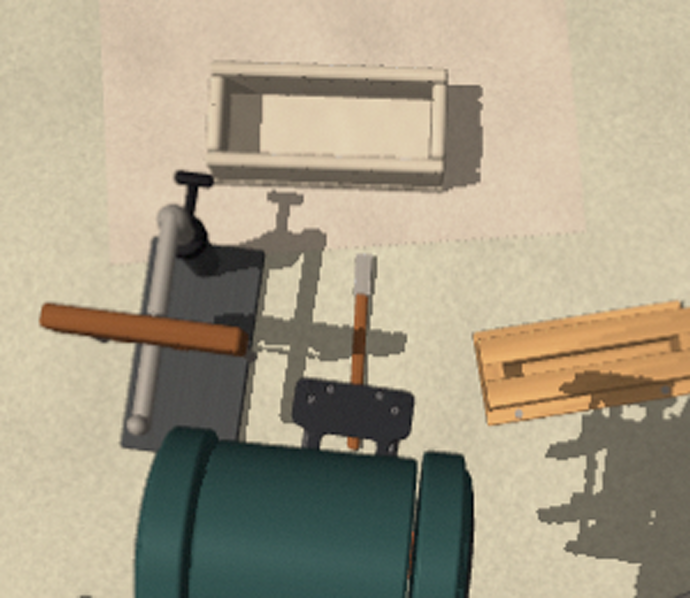

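The bow hangs square across the bar at mid-length, blocks either side, and the bystanders look unmoved. I check level and stillness, then hand in.

```bash
python3 -m pendant '{"turn":[[0,0,0],[0,0,0],[0,0,0],[0,0,0]],"delta_pos":[[0,0,0],[0,0,0],[0,0,0],[0,0,0]],"gripper":[5,5,5,5]}' | head -1
python3 -c "
from h import *
snap('scene','s9');snap('top','t9')
for n in('t8','t9'):print(n,[pt(n,150+u/2.3,60+v/2.3) for u,v in((55,315),(145,328),(232,340))])
d=np.abs(np.load('pics/s9.npz')['im'].astype(int)-np.load('pics/s8.npz')['im'])[200:320,320:420];print(d.mean(),np.percentile(d,99))
d=np.abs(np.load('pics/t9.npz')['d']-np.load('pics/t0.npz')['d'])
print('depth change trough/modeller tip',np.median(d[90:138,242:345]),np.median(d[172:190,303:312]))
dd=np.abs(np.load('pics/s9.npz')['im'].astype(int)-np.load('pics/s0.npz')['im']);print('trough',dd[270:365,190:285].mean(),'pot rgb',dd[225:245,360:378].mean())
robot.close_job()"
```

```text
time: 17.58
t8 [array([0.5882, 0.2384, 0.2242]), array([0.5768, 0.1675, 0.2274]), array([0.5664, 0.1001, 0.2304])]
t9 [array([0.5883, 0.2386, 0.2236]), array([0.5769, 0.1677, 0.2266]), array([0.5664, 0.1001, 0.2302])]
1.6305555555555555 6.0
depth change trough/modeller tip 0.002017796 0.0017070174
trough 4.51213296398892 pot rgb 6.234259259259259
the job is handed in; nothing more can be done
```

The job is handed in: the bow is out of its rest and hanging on the stand at about mid-bar, with the bar between the two blocks. It finished at about 17.6 s of the 64 s.

- **Bar height:** the top of the bar measured about 0.193 m in three camera views. Touching the bow down on it gave about 0.192 m.
- **Set-down:** the bow was lowered in 1 mm steps and pressed on the bar with about 5 N at most, including its own weight. I eased that back to just the bow's weight before releasing slowly.
- **Stillness:** the handle stayed within 1 mm between two looks 0.6 s apart, with the gripper clear.
- **Other objects:** the trough and the modelling tool's tip agreed with the first pictures to about 2 mm of depth. The pot was checked by eye and by picture difference only.

One check was not perfect: the top camera shows the handle about 6 mm higher at one end over 140 mm. That is a slope of roughly 2.5°, part of which may be camera error, and I did not correct it.

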